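# Nest the washed steel beakers on the drip tray

## Task

Put the four steel beakers away as one nested set in the middle of the empty white drip tray in front of you: keep them upside down and, starting with the smallest, set each next larger one over those already there, so that in the end all four stand inside one another with their rims flat on the tray. Do not tip any of them over, leave everything else where it stands, and let go of everything.

Things in the scene. Friction and masses are not known exactly. Their poses are not given: they have to be found in the camera images.
- beaker_25: the smallest of four plain steel beakers, standing upside down on its open rim with its flat closed end up: diameter 25 mm, 46 mm high, round and straight-walled; loose, about 30 g. Origin: centre of the open rim, at its underside; z up along its axis. Grip it from above across its outside wall
- beaker_40: the second smallest of four plain steel beakers, standing upside down on its open rim with its flat closed end up: outside diameter 40 mm, inside 36 mm (wall 2 mm), 60 mm high outside, 56 mm deep inside, round and straight-walled; loose, about 50 g. Origin: centre of the open rim, at its underside; z up along its axis. Grip it from above across its outside wall
- beaker_55: the second largest of four plain steel beakers, standing upside down on its open rim with its flat closed end up: outside diameter 55 mm, inside 51 mm (wall 2 mm), 74 mm high outside, 70 mm deep inside, round and straight-walled; loose, about 90 g. Origin: centre of the open rim, at its underside; z up along its axis. Grip it from above across its outside wall
- beaker_70: the largest of four plain steel beakers, standing upside down on its open rim with its flat closed end up: outside diameter 70 mm, inside 66 mm (wall 2 mm), 88 mm high outside, 84 mm deep inside, round and straight-walled; loose, about 140 g. Origin: centre of the open rim, at its underside; z up along its axis. Grip it from above across its outside wall
- drip_tray: empty white flat drip tray with a low rim, fixed to the worktop between the robot and the sink (not the one with glassware at the far edge): 205 x 172 mm (along its x and y) outside, rim 11 mm high and 3 mm thick, inner floor 3 mm above the worktop. Origin: centre of the underside; z up
- glass_beaker: bystander: clear glass beaker by the sink's right-hand edge, standing upside down, 72 mm across, 99 mm high, loose; origin at the centre of its underside, z up
- white_bottle: bystander: white plastic bottle with a blue screw cap, 48 mm across, 83 mm high, loose; origin at the centre of its underside, z up
- timer: bystander: white bench timer (the nearer of two) lying flat, 62 x 62 x 16 mm, loose; origin at the centre of its underside, z up
Not all that is in view belongs to the job. Leave any green look-alike of the beaker_70 alone.

How it is judged:
By the outcome, as a careful person would: the job done as asked, in the order asked, and still so for the second after the job is handed in, with the robot touching nothing.
It also fails if it takes over 109 s, if anything falls off the work surface, if the arm or the gripper's body presses on something with over 40 N, if the wrist force passes 120 N, or if a joint passes its speed limit or range.

## Robot

A 6-joint arm with a two-finger parallel gripper is mounted at the origin on a cart in front of the work surface, level with it; the furniture and walls round the work are solid. World frame = base frame: x ahead of the robot, y to its left, z up, the work surface at z = 0. Lengths are in mm, angles in rad, forces in N, time in s.
With the tool pointing down it reaches from about 325 to 1000 mm from the base axis. Payload 5.1 kg.
Tool frame: the origin (TCP) lies on the centre line of the jaws, within the pads' length; the fingertips stand 11 mm ahead of it and the grasp point (between the pads) lies 8 mm behind it; z points along the fingers, y is the line along which they close (so a half turn about z gives the same grasp; the last joint's range is limited). The gripper opens to 85 mm and grips with 20 to 120 N. Pads are 22 mm wide; open, the fingers measure 114 mm over their backs; the gripper's body (76 mm by 85 mm) begins 54 mm behind the grasp point. The pads swing forward as they close: fully open they stand 13 mm farther back than shut.
Start: joints at [1.23, 0.124, 1.65, -0, 1.367, -0.083], TCP at [165.742, 628.502, 242.322] pointing down, gripper open.
Joint ranges: [-2.61, 2.61], [-1.02, 2.33], [0.03, 2.71], [-1.35, 4.49], [0.32, 2.68], [-2.91, 2.91]. Speed limits (rad/s): [2.57, 2.57, 3.14, 3.14, 3.14, 3.14].

## Interface

Orientations are given as a unit quaternion [w, x, y, z].
In Python, from cell import telemetry, eyes, r gives the robot as it stands. The module is installed in compiled form; this text tells all that it offers.
- The arm moves only by the tool drive_tool, never from a script. Its argument "commands" is a list of rows, each an object of numbers: "dx", "dy", "dz": the shift along the tool's x, y, z in m; "yaw": the turn about the tool's z in degrees; "claw": the finger opening in m, from 0 to 0.0854. A call has exactly 8 rows; each row shifts and turns the commanded pose from where the row before left it, along the tool's axes as they then stand; what a row does not reach is not made up. A row lasts 1/10 s, in which the tool goes at most 50 mm and 8.59 degrees, less where a joint would pass 70% of its speed; a pose out of reach is approached as far as the arm can. A call is refused whole if a number of a shift passes 0.05 or a number of a turn 8.59, either way. A call with a gripper value outside its range is refused whole. The fingers move at their own pace and stop on an object; "force" is the grip in N (left out, the last holds). Time passes only in rows, so rows that do not move let the fingers close, or fill a call up. It gives the time, the measured TCP pose, the force, the opening and the grip force at its end, in the units of the state.
- telemetry.state(): the state, without advancing time (a new reading comes with each control period).
- eyes.camera(name): name is "scene" or "top" or "wrist"; returns a dict with "image" (480x640x3 uint8, blue, green, red), "fx", "fy", "cx", "cy" (pixels), "rvec" (rotation vector, rad) and "tvec" (3), from world to camera coordinates, as OpenCV has them; the wrist camera has in their place "hand_eye" (4x4, takes a point from camera to tool coordinates, whose origin is the TCP and whose axes are the flange's). Camera axes: x right, y down, z forward; pixel columns grow to the right and rows downward; lengths in mm; the calibration is good to about 2 mm. A picture is of the moment at which its call begins: read the wrist's pose just before it. There is no depth.
- r.job_done(): hands the job in; it is judged then, once.
Trained networks look in a picture, given as the dict that the camera call returned (one of the last four; its "shot" number tells which), for a name from the list of things; names that differ only in an ending like _2 or _b are one class to them, and where a whole thing is asked for, a point or a joint stands for the part that bears it (a point fixed in the world has none). Each returns a list of dicts, best first, with "confidence" (0 to 1); they miss things now and then, are a little off and sometimes report something else, mostly with a low value. They report only what shows in the picture. A call takes as long as a camera call. They do not tell look-alikes from the thing itself.
- eyes.spot_in(picture, query): "extent" ([left, top, right, bottom] as shares, 0 to 1, of the picture: columns of its width, rows of its height, round what is visible of it).
- eyes.landmark_of(picture, query): "xy" ([column, row] as shares, 0 to 1, of the picture: columns of its width, rows of its height: a listed point, or the origin of a listed thing).
The state is a dict: "time_s": time; "qpos": joint angles; "joint_velocities": joint speeds; "joint_torque": joint torques, N m; "eef_pos": TCP position; "orientation": TCP orientation; "wrist_force": force on the tool from outside, world axes, zero at the start; "wrist_torque": the same for the moment, N m; "width": finger opening in mm; "grasp_force": force on a finger pad.
Only numpy, scipy, OpenCV 4.12 (cv2) and the standard library are available. Lean on these libraries where they do the work, as an engineer would, in place of code of your own. Each camera call takes 0.05 s, during which the arm holds its last target. There are 200 camera calls.

## Working session

There is one attempt and no reset: what is moved stays moved. The work goes in short steps, Python scripts to look and compute and a tool call to move; the robot and the scene stay as the last step left them, time stands still between calls to the robot, and variables do not carry over. Pictures are saved under pics/ and viewed, at most 14 in all, crops included, and the job is handed in when it is done.

Besides the shell and the picture viewer there is one more tool, called after "Emit:" by a JSON object that holds its "api" and its "payload", one argument or row to a line. drive_tool: Moves the arm, as the interface text tells. Its arguments: {"type":"object","properties":{"commands":{"type":"array"},"force":{"type":"number"}},"required":["commands"]}

```bash
mkdir -p pics; cat > h.py <<'E'
import numpy as np, cv2
from cell import telemetry, eyes, r
from scipy.spatial.transform import Rotation as R
N=['beaker_25','beaker_40','beaker_55','beaker_70','drip_tray','glass_beaker','white_bottle','timer']
def pose(): 
    s=telemetry.state(); q=s['orientation']; return np.array(s['eef_pos']),R.from_quat([q[1],q[2],q[3],q[0]]).as_matrix()
def ray(c,u,v,P=None):
    d=np.array([(u-c['cx'])/c['fx'],(v-c['cy'])/c['fy'],1])
    if 'hand_eye' in c:
        T=np.array(c['hand_eye']);p,M=P
        return p+M@T[:3,3], M@T[:3,:3]@d
    Rm=cv2.Rodrigues(np.array(c['rvec'],float))[0]; t=np.array(c['tvec'],float).ravel()
    return -Rm.T@t, Rm.T@d
def onz(c,u,v,z,P=None):
    o,d=ray(c,u,v,P); return o+d*(z-o[2])/d[2]
E
python3 - <<'E'
from h import *
print(telemetry.state())
for n in ('scene','top'):
    c=eyes.camera(n); cv2.imwrite(f'pics/{n}0.png',c['image']); 
    print(n,ray(c,320,240)[0].round())
    for q in N:
        for d in eyes.landmark_of(c,q)[:3]:
            u,v=d['xy'][0]*640,d['xy'][1]*480
            print(q,round(d['confidence'],2),round(u),round(v),onz(c,u,v,0).round(1))
P=pose();c=eyes.camera('wrist');cv2.imwrite('pics/w0.png',c['image']);print(c['hand_eye'],P)
E
```

```text
{'time_s': 0.0, 'qpos': array([ 1.23041806e+00,  1.24505436e-01,  1.65169109e+00, -1.49573909e-05,
        1.36748327e+00, -8.25872969e-02]), 'joint_velocities': array([ 5.44232949e-04,  5.12231930e-04, -2.14809880e-03, -1.21719135e-03,
       -4.74065998e-04,  9.14901690e-06]), 'joint_torque': array([-1.88893391e-04, -4.23633993e+01, -3.65439999e+01, -1.97525756e-04,
        7.07935367e-03, -1.00445902e-05]), 'eef_pos': array([165.54014215, 627.95548296, 241.04267391]), 'orientation': array([-2.11895439e-04,  1.28537296e-01,  9.91704126e-01, -1.02185587e-03]), 'wrist_force': array([ 0.17228744,  0.06766538, -0.14213011]), 'wrist_torque': array([-0.03166782,  0.04305656, -0.0257493 ]), 'grasp_force': 0.0, 'width': 85.7025373732193}
scene [-899. -782. 1019.]
beaker_25 0.91 421 284 [ 520.  -414.8    0. ]
beaker_25 0.66 368 257 [ 581.8 -219.2    0. ]
beaker_25 0.65 199 238 [426.9 309.9   0. ]
beaker_40 0.91 421 284 [ 520.  -414.8    0. ]
beaker_40 0.66 368 257 [ 581.8 -219.2    0. ]
beaker_40 0.65 199 238 [426.9 309.9   0. ]
beaker_55 0.91 421 284 [ 520.  -414.8    0. ]
beaker_55 0.66 3
[... 1025 characters left out ...]
3 [473.4 115.2   0. ]
drip_tray 0.43 285 189 [693.   26.6   0. ]
glass_beaker 0.68 286 190 [690.2  22.9   0. ]
white_bottle 0.9 149 236 [569.3 372.5   0. ]
timer 0.85 428 178 [ 718.8 -349.7    0. ]
[[ 1.09602681e-03 -9.63795238e-01 -2.66641216e-01  6.74717116e+01]
 [ 9.99999028e-01  1.28618731e-03 -5.38534380e-04 -6.62880944e-01]
 [ 8.61987420e-04 -2.66640367e-01  9.63795711e-01 -1.30977504e+02]
 [ 0.00000000e+00  0.00000000e+00  0.00000000e+00  1.00000000e+00]] (array([165.74412544, 628.50443556, 242.33692536]), array([[-9.66948859e-01,  2.54970399e-01,  8.69996790e-06],
       [ 2.54970399e-01,  9.66948859e-01, -1.43644472e-05],
       [-1.20749329e-05, -1.16714516e-05, -1.00000000e+00]]))
```

View pics/top0.png

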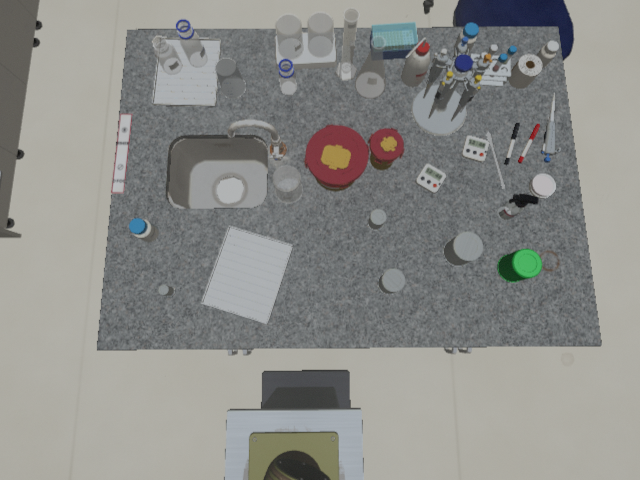

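View pics/scene0.png

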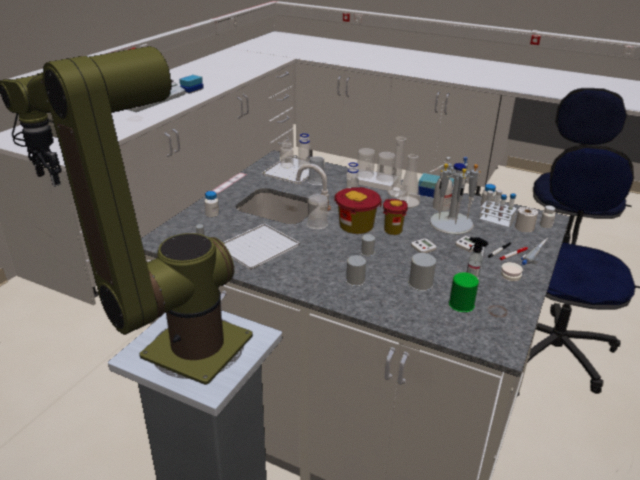

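```bash
python3 - <<'E'
from h import *
for n in ('scene','top'):
    c=eyes.camera(n)
    for d in eyes.landmark_of(c,'beaker_55'):
            u,v=d['xy'][0]*640,d['xy'][1]*480
            print(n,round(d['confidence'],2),round(u),round(v),onz(c,u,v,0).round(1))
    for d in eyes.spot_in(c,'beaker_55')+eyes.spot_in(c,'drip_tray'):
            e=np.array(d['extent'])*[640,480,640,480]; print(round(d['confidence'],2),e.round(1))
E
```

```text
scene 0.85 356 282 [ 440.6 -243.4    0. ]
scene 0.84 460 303 [ 485.2 -542.1    0. ]
scene 0.67 369 257 [ 584.6 -223.2    0. ]
scene 0.58 420 283 [ 525.9 -408.9    0. ]
scene 0.45 198 234 [445.7 329.7   0. ]
0.94 [406.  252.2 438.8 291.7]
0.88 [447.7 271.2 475.4 311.1]
0.68 [346.5 256.  366.6 282.5]
0.64 [195.2 224.2 204.1 234. ]
0.53 [364.  235.3 371.7 256. ]
0.94 [221.6 225.1 299.6 268. ]
0.31 [203.2 188.5 220.4 217.9]
top 0.96 388 284 [ 441.7 -232.1    0. ]
top 0.91 455 256 [ 512.5 -406.6    0. ]
top 0.88 510 270 [ 475.5 -540.1    0. ]
top 0.8 378 222 [ 601.9 -213.3    0. ]
top 0.72 166 295 [419.7 317.8   0. ]
0.95 [376.  269.5 401.4 294.3]
0.83 [495.2 249.4 542.6 284.8]
0.67 [369.8 212.4 385.8 230.5]
0.67 [442.  233.7 484.5 266.9]
0.64 [154.6 287.3 178.1 298.6]
0.74 [201.5 225.8 292.9 323.9]
```

Top view: beaker_25 is at (164,290), beaker_40 at (378,218), beaker_55 at (393,281) and beaker_70 at (467,248). The green look-alike is at (525,264) and the tray at (248,274). The scene view agrees. I'll align the tool with the world axes and approach beaker_25.

Emit:
{"api": "drive_tool", "payload": {
  "commands": [
    {"dz": 0.04, "yaw": -7.4, "claw": 0.085},
    {"dz": 0.04, "yaw": -7.4},
    {"dx": -0.03, "dy": -0.036},
    {"dx": -0.03, "dy": -0.036},
    {"dx": -0.03, "dy": -0.036},
    {"dx": -0.03, "dy": -0.036},
    {"dx": -0.03, "dy": -0.036},
    {"dx": -0.03, "dy": -0.036}
  ],
  "force": 30
}}

```text
schema error: expected keys dx, dy, dz, yaw, claw
```

Emit:
{"api": "drive_tool", "payload": {
  "commands": [
    {"dx": -0.027, "dy": -0.031},
    {"dx": -0.027, "dy": -0.031},
    {"dx": -0.026, "dy": -0.03},
    {},
    {},
    {},
    {},
    {}
  ]
}}

```text
schema error: expected keys dx, dy, dz, yaw, claw
```

```bash
cat >> h.py <<'E'
def look(name,zt,q='beaker_55'):
    P=pose(); c=eyes.camera('wrist'); cv2.imwrite(f'pics/{name}.png',c['image']); print(P[0].round(1),P[1].round(3).tolist())
    for d in eyes.landmark_of(c,q):
        u,v=d['xy'][0]*640,d['xy'][1]*480; print('lm',round(d['confidence'],2),round(u),round(v),onz(c,u,v,0,P).round(1))
    for d in eyes.spot_in(c,q):
        e=np.array(d['extent'])*[640,480,640,480]; print('box',round(d['confidence'],2),e.round(),'top-mid',onz(c,(e[0]+e[2])/2,(e[1]+e[3])/2,zt,P).round(1))
    return P,c
E
python3 -c "
from h import *
look('w1',46)"
```

```text
[165.7 628.5 242.3] [[-0.967, 0.255, 0.0], [0.255, 0.967, -0.0], [-0.0, -0.0, -1.0]]
```

View pics/w1.png

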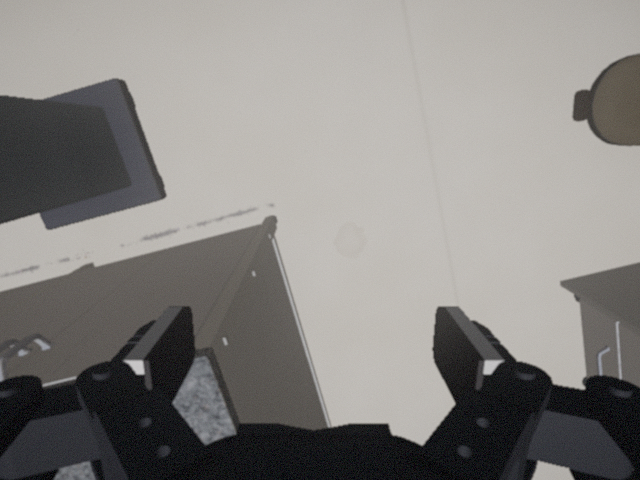

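The wrist view shows only floor beyond the worktop edge, with the fingers at the bottom. The arm hasn't moved, because every row must carry all the keys.

Emit:
{"api": "drive_tool", "payload": {
  "commands": [
    {"dx": 0, "dy": 0, "dz": 0.04, "yaw": -7.4, "claw": 0.085},
    {"dx": 0, "dy": 0, "dz": 0.04, "yaw": -7.4, "claw": 0.085},
    {"dx": -0.03, "dy": -0.036, "dz": 0, "yaw": 0, "claw": 0.085},
    {"dx": -0.03, "dy": -0.036, "dz": 0, "yaw": 0, "claw": 0.085},
    {"dx": -0.03, "dy": -0.036, "dz": 0, "yaw": 0, "claw": 0.085},
    {"dx": -0.03, "dy": -0.036, "dz": 0, "yaw": 0, "claw": 0.085},
    {"dx": -0.03, "dy": -0.036, "dz": 0, "yaw": 0, "claw": 0.085},
    {"dx": -0.03, "dy": -0.036, "dz": 0, "yaw": 0, "claw": 0.085}
  ],
  "force": 30
}}

```text
time_s: 2.3
eef_pos: [346.8, 411.1, 162.6]
orientation: [0.0, -0.0, 1.0, 0.0]
wrist_force: [0.6, 0.2, -0.1]
width: 85.3
grasp_force: 0.0
```

Emit:
{"api": "drive_tool", "payload": {
  "commands": [
    {"dx": -0.02, "dy": -0.023, "dz": 0, "yaw": 0, "claw": 0.085},
    {"dx": -0.02, "dy": -0.023, "dz": 0, "yaw": 0, "claw": 0.085},
    {"dx": -0.02, "dy": -0.023, "dz": 0, "yaw": 0, "claw": 0.085},
    {"dx": -0.015, "dy": -0.02, "dz": 0, "yaw": 0, "claw": 0.085},
    {"dx": 0, "dy": 0, "dz": 0, "yaw": 0, "claw": 0.085},
    {"dx": 0, "dy": 0, "dz": 0, "yaw": 0, "claw": 0.085},
    {"dx": 0, "dy": 0, "dz": 0, "yaw": 0, "claw": 0.085},
    {"dx": 0, "dy": 0, "dz": 0, "yaw": 0, "claw": 0.085}
  ]
}}

```text
time_s: 3.1
eef_pos: [420.3, 324.4, 162.3]
orientation: [-0.0, -0.001, 1.0, 0.0]
wrist_force: [0.6, -0.0, 0.5]
width: 85.1
grasp_force: 0.0
```

```bash
python3 -c "
from h import *
look('w2',46)"
```

```text
[420.3 324.4 162.3] [[-1.0, -0.002, -0.0], [-0.002, 1.0, 0.0], [0.0, 0.0, -1.0]]
lm 0.73 293 238 [429.3 308.6   0. ]
box 0.83 [275. 221. 314. 275.] top-mid [424.2 311.5  46. ]
```

View pics/w2.png

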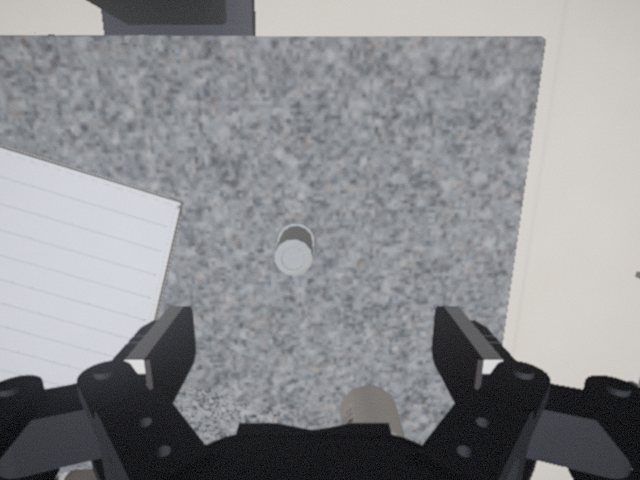

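The wrist view shows beaker_25's top disc at about (293,256), with the tray to its left and the bottle at the bottom. I'll compute the disc centre.

```bash
cat >> h.py <<'E'
def disc(name,zt,D,q='beaker_55',near=None):
    "centre of top disc (diameter D at height zt): fit disc ellipse bottom/left/right to boxes"
    P=pose(); c=eyes.camera('wrist'); cv2.imwrite(f'pics/{name}.png',c['image']); print(P[0].round(1))
    from scipy.optimize import least_squares
    T=np.array(c['hand_eye']); M=P[1]@T[:3,:3]; o=P[0]+P[1]@T[:3,3]
    a=np.linspace(0,2*np.pi,72)
    def box(x,z):
        p=np.c_[x[0]+D/2*np.cos(a),x[1]+D/2*np.sin(a),0*a+z]; k=(p-o)@M
        return np.c_[c['cx']+c['fx']*k[:,0]/k[:,2],c['cy']+c['fy']*k[:,1]/k[:,2]]
    def f(x,e):
        b=np.r_[box(x[:2],zt),box(x[:2],zt-x[2])]; return np.r_[b.min(0),b.max(0)]-e
    H={25:46,40:60,55:74,70:88}[D]
    for d in eyes.spot_in(c,q):
        e=np.array(d['extent'])*[640,480,640,480]; g=onz(c,(e[0]+e[2])/2,(e[1]+e[3])/2,zt,P)
        s=least_squares(lambda x:f(np.r_[x,H],e),g[:2],loss='soft_l1'); print(round(d['confidence'],2),e.round(),'centre',s.x.round(1),'rel TCP',(s.x-P[0][:2]).round(1),'res',s.fun.round(1))
    return P,c
E
python3 -c "
from h import *
disc('w3',46,25)
P=pose();c=eyes.camera('wrist');print(onz(c,293,256,46,P).round(1))"
```

```text
[420.4 324.2 162.3]
0.8 [276. 224. 313. 276.] centre [430.9 311.4] rel TCP [ 10.5 -12.8] res [-0.8 -0.7  0.8  0.7]
[429.6 310.1  46. ]
```

Emit:
{"api": "drive_tool", "payload": {
  "commands": [
    {"dx": -0.01, "dy": -0.013, "dz": 0.02, "yaw": 0, "claw": 0.085},
    {"dx": 0, "dy": 0, "dz": 0.04, "yaw": 0, "claw": 0.07},
    {"dx": 0, "dy": 0, "dz": 0.04, "yaw": 0, "claw": 0.06},
    {"dx": 0, "dy": 0, "dz": 0.03, "yaw": 0, "claw": 0.05},
    {"dx": 0, "dy": 0, "dz": 0.013, "yaw": 0, "claw": 0.04},
    {"dx": 0, "dy": 0, "dz": 0, "yaw": 0, "claw": 0.034},
    {"dx": 0, "dy": 0, "dz": 0, "yaw": 0, "claw": 0.028},
    {"dx": 0, "dy": 0, "dz": 0, "yaw": 0, "claw": 0.024}
  ]
}}

```text
time_s: 4.2
eef_pos: [432.5, 311.6, 21.6]
orientation: [0.002, -0.0, 1.0, 0.001]
wrist_force: [0.7, 0.2, 0.5]
width: 24.3
grasp_force: 20.5
```

Emit:
{"api": "drive_tool", "payload": {
  "commands": [
    {"dx": 0, "dy": 0, "dz": 0, "yaw": 0, "claw": 0.018},
    {"dx": 0, "dy": 0, "dz": 0, "yaw": 0, "claw": 0.018},
    {"dx": 0, "dy": 0, "dz": 0, "yaw": 0, "claw": 0.018},
    {"dx": 0, "dy": 0, "dz": 0, "yaw": 0, "claw": 0.018},
    {"dx": 0, "dy": 0, "dz": 0, "yaw": 0, "claw": 0.018},
    {"dx": 0, "dy": 0, "dz": -0.04, "yaw": 0, "claw": 0.018},
    {"dx": 0, "dy": 0, "dz": -0.04, "yaw": 0, "claw": 0.018},
    {"dx": 0, "dy": 0, "dz": -0.04, "yaw": 0, "claw": 0.018}
  ]
}}

```text
time_s: 5.0
eef_pos: [430.4, 310.3, 140.3]
orientation: [-0.0, -0.0, 1.0, -0.0]
wrist_force: [0.6, 0.7, -0.3]
width: 24.2
grasp_force: 29.8
```

```bash
python3 - <<'E'
from h import *
c=eyes.camera('top')
im=c['image'];m=(im.min(2)>170).astype(np.uint8);roi=np.zeros_like(m);roi[222:328,198:296]=1
m=cv2.morphologyEx(m*roi,cv2.MORPH_CLOSE,np.ones((5,5)))
k=max(cv2.findContours(m,0,2)[0],key=cv2.contourArea);R_=cv2.minAreaRect(k);print(R_)
b=np.array([onz(c,u,v,8)for u,v in cv2.boxPoints(R_)]);print(b.round(1),b.mean(0).round(1),np.linalg.norm(b-np.roll(b,1,0),axis=1))
for d in eyes.landmark_of(c,'drip_tray'):print(onz(c,d['xy'][0]*640,d['xy'][1]*480,0).round(1),d['confidence'])
E
```

```text
((246.2342529296875, 274.2581787109375), (68.75833892822266, 80.35189056396484), 17.52556800842285)
[[400.7 227.7   8. ]
 [593.5 175.4   8. ]
 [538.5   8.2   8. ]
 [349.5  65.9   8. ]] [470.5 119.3   8. ] [169.69093013 199.80172634 176.02397398 197.6438559 ]
[472.8 112.    0. ] 0.89
```

Emit:
{"api": "drive_tool", "payload": {
  "commands": [
    {"dx": -0.008, "dy": -0.034, "dz": 0, "yaw": 0, "claw": 0.018},
    {"dx": -0.008, "dy": -0.04, "dz": 0, "yaw": 0, "claw": 0.018},
    {"dx": -0.008, "dy": -0.04, "dz": 0, "yaw": 0, "claw": 0.018},
    {"dx": -0.009, "dy": -0.04, "dz": 0, "yaw": 0, "claw": 0.018},
    {"dx": -0.009, "dy": -0.04, "dz": 0, "yaw": 0, "claw": 0.018},
    {"dx": 0, "dy": 0, "dz": 0, "yaw": 0, "claw": 0.018},
    {"dx": 0, "dy": 0, "dz": 0, "yaw": 0, "claw": 0.018},
    {"dx": 0, "dy": 0, "dz": 0, "yaw": 0, "claw": 0.018}
  ]
}}

```text
time_s: 5.9
eef_pos: [472.5, 117.2, 138.7]
orientation: [-0.001, -0.001, 1.0, 0.0]
wrist_force: [-0.4, 0.9, -0.4]
width: 24.1
grasp_force: 29.9
```

```bash
python3 - <<'E'
from h import *
P,c=look('w4',0,'drip_tray')
im=c['image'];m=(im.min(2)>150).astype(np.uint8)*255
cv2.imwrite('pics/w4b.png',np.hstack([im[:, :],cv2.cvtColor(m,8)])[::2,::2])
disc('w4c',46,25)
E
```

```text
[472.5 117.2 138.7] [[-1.0, -0.001, -0.001], [-0.001, 1.0, 0.0], [0.001, 0.0, -1.0]]
lm 0.83 314 233 [471.5 116.8   0. ]
box 0.64 [158.  34. 493. 390.] top-mid [456.8 124.8   0. ]
[472.6 117.7 139.1]
0.96 [273. 267. 353. 392.] centre [551.7 117.3] rel TCP [79.1 -0.3] res [ 20.5  54.2 -19.9  -3. ]
0.45 [156. 453. 186. 480.] centre [628.   20.7] rel TCP [155.4 -96.9] res [ -1.7 -43.5  21.5   4.2]
```

View pics/w4.png

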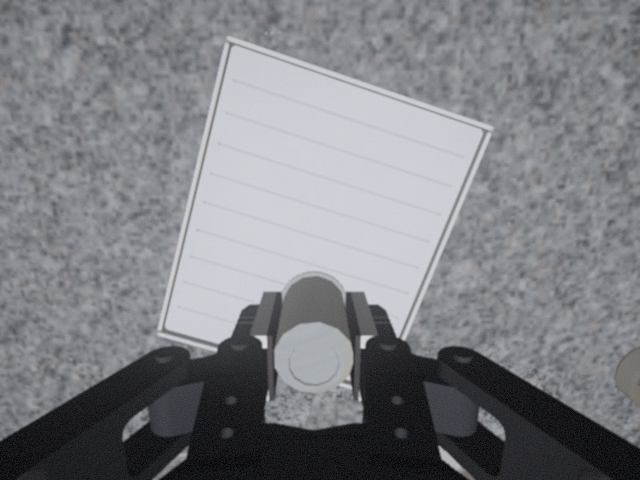

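The tray is under the tool, with corners at (230,39), (490,128) and (160,333), so its centre projects near (318,232), or about (471,118). That matches the TCP, so I'll lower the beaker here.

Emit:
{"api": "drive_tool", "payload": {
  "commands": [
    {"dx": 0, "dy": 0, "dz": 0.04, "yaw": 0, "claw": 0.018},
    {"dx": 0, "dy": 0, "dz": 0.04, "yaw": 0, "claw": 0.018},
    {"dx": 0, "dy": 0, "dz": 0.025, "yaw": 0, "claw": 0.018},
    {"dx": 0, "dy": 0, "dz": 0.008, "yaw": 0, "claw": 0.018},
    {"dx": 0, "dy": 0, "dz": 0.003, "yaw": 0, "claw": 0.018},
    {"dx": 0, "dy": 0, "dz": 0, "yaw": 0, "claw": 0.018},
    {"dx": 0, "dy": 0, "dz": 0, "yaw": 0, "claw": 0.018},
    {"dx": 0, "dy": 0, "dz": 0, "yaw": 0, "claw": 0.018}
  ]
}}

```text
time_s: 6.95
eef_pos: [473.6, 116.9, 24.0]
orientation: [0.001, -0.0, 1.0, 0.0]
wrist_force: [-0.5, 1.3, 0.7]
width: 24.1
grasp_force: 30.3
```

Emit:
{"api": "drive_tool", "payload": {
  "commands": [
    {"dx": 0, "dy": 0, "dz": 0.001, "yaw": 0, "claw": 0.018},
    {"dx": 0, "dy": 0, "dz": 0.001, "yaw": 0, "claw": 0.018},
    {"dx": 0, "dy": 0, "dz": 0, "yaw": 0, "claw": 0.018},
    {"dx": 0, "dy": 0, "dz": 0, "yaw": 0, "claw": 0.018},
    {"dx": 0, "dy": 0, "dz": 0, "yaw": 0, "claw": 0.018},
    {"dx": 0, "dy": 0, "dz": 0, "yaw": 0, "claw": 0.018},
    {"dx": 0, "dy": 0, "dz": 0, "yaw": 0, "claw": 0.018},
    {"dx": 0, "dy": 0, "dz": 0, "yaw": 0, "claw": 0.018}
  ]
}}

```text
time_s: 7.75
eef_pos: [473.8, 117.0, 23.9]
orientation: [0.0, -0.0, 1.0, 0.0]
wrist_force: [-7.1, -0.5, 15.4]
width: 24.1
grasp_force: 31.8
```

Emit:
{"api": "drive_tool", "payload": {
  "commands": [
    {"dx": 0, "dy": 0, "dz": -0.001, "yaw": 0, "claw": 0.018},
    {"dx": 0, "dy": 0, "dz": 0, "yaw": 0, "claw": 0.028},
    {"dx": 0, "dy": 0, "dz": 0, "yaw": 0, "claw": 0.04},
    {"dx": 0, "dy": 0, "dz": 0, "yaw": 0, "claw": 0.05},
    {"dx": 0, "dy": 0, "dz": -0.03, "yaw": 0, "claw": 0.06},
    {"dx": 0, "dy": 0, "dz": -0.04, "yaw": 0, "claw": 0.085},
    {"dx": 0, "dy": 0, "dz": -0.045, "yaw": 0, "claw": 0.085},
    {"dx": 0, "dy": 0, "dz": -0.045, "yaw": 0, "claw": 0.085}
  ]
}}

```text
time_s: 8.55
eef_pos: [472.4, 116.5, 183.3]
orientation: [-0.001, -0.0, 1.0, -0.0]
wrist_force: [0.9, -0.2, -0.5]
width: 85.1
grasp_force: 0.0
```

Emit:
{"api": "drive_tool", "payload": {
  "commands": [
    {"dx": 0, "dy": 0, "dz": 0, "yaw": 0, "claw": 0.085},
    {"dx": 0, "dy": 0, "dz": 0, "yaw": 0, "claw": 0.085},
    {"dx": 0, "dy": 0, "dz": 0, "yaw": 0, "claw": 0.085},
    {"dx": 0, "dy": 0, "dz": 0, "yaw": 0, "claw": 0.085},
    {"dx": 0, "dy": 0, "dz": 0, "yaw": 0, "claw": 0.085},
    {"dx": 0, "dy": 0, "dz": 0, "yaw": 0, "claw": 0.085},
    {"dx": 0, "dy": 0, "dz": 0, "yaw": 0, "claw": 0.085},
    {"dx": 0, "dy": 0, "dz": 0, "yaw": 0, "claw": 0.085}
  ]
}}

```text
time_s: 9.35
eef_pos: [473.0, 116.6, 182.1]
orientation: [-0.0, -0.0, 1.0, -0.0]
wrist_force: [0.4, -0.6, -0.3]
width: 85.2
grasp_force: 0.0
```

```bash
python3 -c "
from h import *
disc('w5',49,25)"
```

```text
[473.  116.6 182.1]
0.87 [299. 204. 331. 251.] centre [471.  116.9] rel TCP [-1.9  0.3] res [-2.2 -0.5  2.2  0.5]
```

View pics/w5.png

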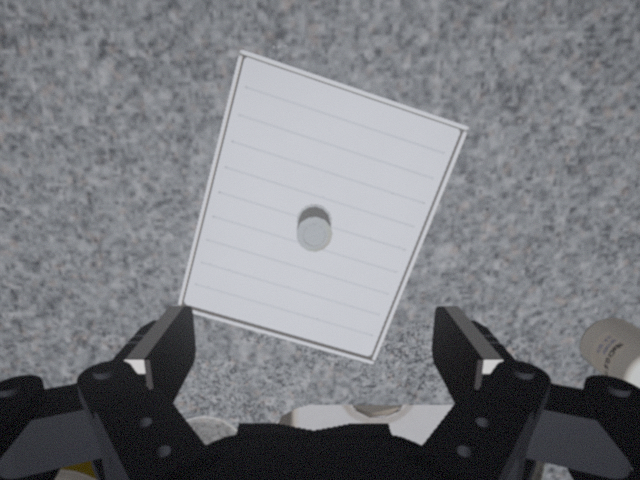

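beaker_25 stands upright near the tray middle, with its top disc at (314,234). Next is beaker_40.

Emit:
{"api": "drive_tool", "payload": {
  "commands": [
    {"dx": -0.012, "dy": -0.042, "dz": 0, "yaw": 0, "claw": 0.085},
    {"dx": -0.014, "dy": -0.042, "dz": 0, "yaw": 0, "claw": 0.085},
    {"dx": -0.014, "dy": -0.042, "dz": 0, "yaw": 0, "claw": 0.085},
    {"dx": -0.014, "dy": -0.042, "dz": 0, "yaw": 0, "claw": 0.085},
    {"dx": -0.014, "dy": -0.042, "dz": 0, "yaw": 0, "claw": 0.085},
    {"dx": -0.014, "dy": -0.042, "dz": 0, "yaw": 0, "claw": 0.085},
    {"dx": -0.014, "dy": -0.042, "dz": 0, "yaw": 0, "claw": 0.085},
    {"dx": -0.014, "dy": -0.038, "dz": 0, "yaw": 0, "claw": 0.085}
  ]
}}

```text
time_s: 10.25
eef_pos: [583.5, -217.5, 182.4]
orientation: [0.0, 0.0, 1.0, -0.0]
wrist_force: [-0.7, 0.4, 1.0]
width: 85.1
grasp_force: 0.0
```

Emit:
{"api": "drive_tool", "payload": {
  "commands": [
    {"dx": -0.012, "dy": 0, "dz": 0, "yaw": 0, "claw": 0.085},
    {"dx": 0, "dy": 0, "dz": 0, "yaw": 0, "claw": 0.085},
    {"dx": 0, "dy": 0, "dz": 0, "yaw": 0, "claw": 0.085},
    {"dx": 0, "dy": 0, "dz": 0, "yaw": 0, "claw": 0.085},
    {"dx": 0, "dy": 0, "dz": 0, "yaw": 0, "claw": 0.085},
    {"dx": 0, "dy": 0, "dz": 0, "yaw": 0, "claw": 0.085},
    {"dx": 0, "dy": 0, "dz": 0, "yaw": 0, "claw": 0.085},
    {"dx": 0, "dy": 0, "dz": 0, "yaw": 0, "claw": 0.085}
  ]
}}

```text
time_s: 11.05
eef_pos: [595.1, -215.1, 182.5]
orientation: [0.0, -0.0, 1.0, -0.0]
wrist_force: [1.0, -0.1, -0.4]
width: 84.8
grasp_force: 0.0
```

```bash
python3 -c "
from h import *
disc('w6',60,40)"
```

```text
[ 595.1 -215.1  182.5]
0.98 [  2.  66. 103. 183.] centre [ 512.3 -383. ] rel TCP [ -82.9 -167.9] res [ -1.3   4.   12.9 -42.9]
0.82 [298. 204. 357. 279.] centre [ 602.2 -206.5] rel TCP [7.1 8.6] res [-0.8  0.5  0.8 -0.4]
0.8 [235.   0. 325.  55.] centre [ 475.1 -235.1] rel TCP [-120.   -20.1] res [ 10.2  -1.2 -10.2  32. ]
```

View pics/w6.png

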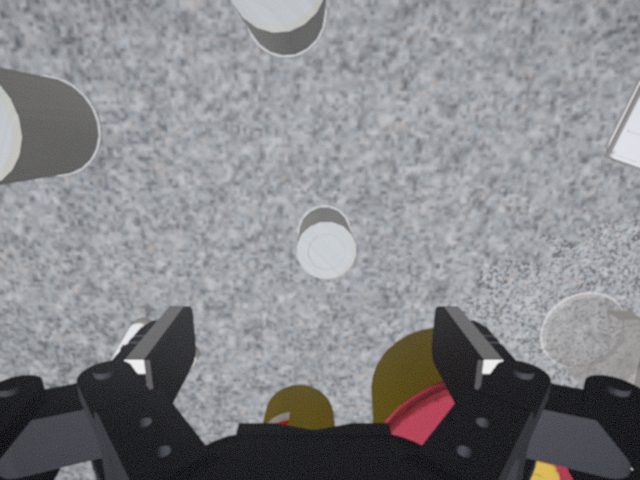

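beaker_40's top disc is at (327,250). The red tubs at the bottom are far enough off to clear the gripper. I'll grasp it.

Emit:
{"api": "drive_tool", "payload": {
  "commands": [
    {"dx": -0.007, "dy": 0.0085, "dz": 0.02, "yaw": 0, "claw": 0.085},
    {"dx": 0, "dy": 0, "dz": 0.04, "yaw": 0, "claw": 0.085},
    {"dx": 0, "dy": 0, "dz": 0.04, "yaw": 0, "claw": 0.075},
    {"dx": 0, "dy": 0, "dz": 0.035, "yaw": 0, "claw": 0.065},
    {"dx": 0, "dy": 0, "dz": 0.013, "yaw": 0, "claw": 0.055},
    {"dx": 0, "dy": 0, "dz": 0, "yaw": 0, "claw": 0.048},
    {"dx": 0, "dy": 0, "dz": 0, "yaw": 0, "claw": 0.042},
    {"dx": 0, "dy": 0, "dz": 0, "yaw": 0, "claw": 0.038}
  ]
}}

```text
time_s: 11.95
eef_pos: [604.0, -207.6, 37.1]
orientation: [0.002, -0.0, 1.0, -0.001]
wrist_force: [0.3, 0.6, -0.7]
width: 40.3
grasp_force: 30.3
```

Emit:
{"api": "drive_tool", "payload": {
  "commands": [
    {"dx": 0, "dy": 0, "dz": 0, "yaw": 0, "claw": 0.032},
    {"dx": 0, "dy": 0, "dz": 0, "yaw": 0, "claw": 0.032},
    {"dx": 0, "dy": 0, "dz": 0, "yaw": 0, "claw": 0.032},
    {"dx": 0, "dy": 0, "dz": 0, "yaw": 0, "claw": 0.032},
    {"dx": 0, "dy": 0, "dz": 0, "yaw": 0, "claw": 0.032},
    {"dx": 0, "dy": 0, "dz": 0, "yaw": 0, "claw": 0.032},
    {"dx": 0, "dy": 0, "dz": 0, "yaw": 0, "claw": 0.032},
    {"dx": 0, "dy": 0, "dz": 0, "yaw": 0, "claw": 0.032}
  ]
}}

```text
time_s: 12.75
eef_pos: [603.3, -207.3, 36.2]
orientation: [0.001, -0.0, 1.0, -0.001]
wrist_force: [-0.9, 0.5, 5.9]
width: 40.0
grasp_force: 30.8
```

```bash
cat >> h.py <<'E'
def avg(n=3):
    o=[]
    for i in range(n): o.append(telemetry.state()['eef_pos']); eyes.camera('top')
    return np.mean(o,0)
E
python3 -c "
from h import *
print(avg()); c=eyes.camera('wrist'); cv2.imwrite('pics/w7.png',c['image'])"
```

```text
[ 603.35361412 -207.3004191    36.21193405]
```

View pics/w7.png

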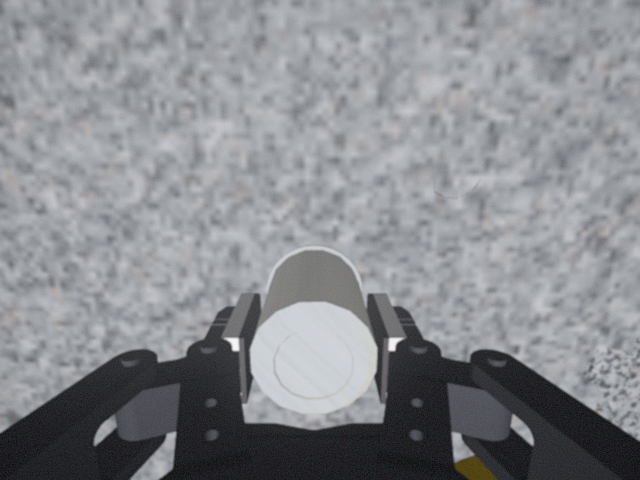

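beaker_40 is held centred, top disc at about (314,357) with a radius near 63 px. I'll work out its offset in the hand.

```bash
python3 -c "
from h import *
P,c=disc('w8',60,40)
for v in (351,357): print(onz(c,314,v,60,P).round(1)-P[0].round(1))"
```

```text
[ 603.3 -207.3   36.2]
0.64 [247. 243. 378. 413.] centre [ 600.9 -208.1] rel TCP [-2.4 -0.8] res [-1.2 -1.6  1.1  1.3]
[-4.8 -0.5 23.8]
[-2.7 -0.5 23.8]
```

Emit:
{"api": "drive_tool", "payload": {
  "commands": [
    {"dx": 0, "dy": 0, "dz": -0.04, "yaw": 0, "claw": 0.032},
    {"dx": 0, "dy": 0, "dz": -0.04, "yaw": 0, "claw": 0.032},
    {"dx": 0, "dy": 0, "dz": -0.03, "yaw": 0, "claw": 0.032},
    {"dx": 0.013, "dy": 0.035, "dz": 0, "yaw": 0, "claw": 0.032},
    {"dx": 0.016, "dy": 0.042, "dz": 0, "yaw": 0, "claw": 0.032},
    {"dx": 0.016, "dy": 0.042, "dz": 0, "yaw": 0, "claw": 0.032},
    {"dx": 0.016, "dy": 0.042, "dz": 0, "yaw": 0, "claw": 0.032},
    {"dx": 0.016, "dy": 0.042, "dz": 0, "yaw": 0, "claw": 0.032}
  ]
}}

```text
time_s: 13.85
eef_pos: [523.8, -2.4, 144.0]
orientation: [-0.0, 0.0, 1.0, 0.0]
wrist_force: [0.8, -0.2, -0.8]
width: 40.5
grasp_force: 30.8
```

Emit:
{"api": "drive_tool", "payload": {
  "commands": [
    {"dx": 0.016, "dy": 0.042, "dz": 0, "yaw": 0, "claw": 0.032},
    {"dx": 0.016, "dy": 0.04, "dz": 0, "yaw": 0, "claw": 0.032},
    {"dx": 0.016, "dy": 0.039, "dz": 0, "yaw": 0, "claw": 0.032},
    {"dx": 0, "dy": 0, "dz": 0, "yaw": 0, "claw": 0.032},
    {"dx": 0, "dy": 0, "dz": 0, "yaw": 0, "claw": 0.032},
    {"dx": 0, "dy": 0, "dz": 0, "yaw": 0, "claw": 0.032},
    {"dx": 0, "dy": 0, "dz": 0, "yaw": 0, "claw": 0.032},
    {"dx": 0, "dy": 0, "dz": 0, "yaw": 0, "claw": 0.032}
  ]
}}

```text
time_s: 14.65
eef_pos: [477.4, 116.2, 144.3]
orientation: [-0.0, 0.001, 1.0, -0.0]
wrist_force: [0.8, 0.4, -0.9]
width: 40.4
grasp_force: 30.8
```

```bash
python3 -c "
from h import *
print(avg(4))"
```

```text
[477.33090468 116.37197859 144.26393317]
```

Emit:
{"api": "drive_tool", "payload": {
  "commands": [
    {"dx": 0.004, "dy": 0.001, "dz": 0.02, "yaw": 0, "claw": 0.032},
    {"dx": 0, "dy": 0, "dz": 0.02, "yaw": 0, "claw": 0.032},
    {"dx": 0, "dy": 0, "dz": 0.01, "yaw": 0, "claw": 0.032},
    {"dx": 0, "dy": 0, "dz": 0, "yaw": 0, "claw": 0.032},
    {"dx": 0, "dy": 0, "dz": 0, "yaw": 0, "claw": 0.032},
    {"dx": 0, "dy": 0, "dz": 0, "yaw": 0, "claw": 0.032},
    {"dx": 0, "dy": 0, "dz": 0, "yaw": 0, "claw": 0.032},
    {"dx": 0, "dy": 0, "dz": 0, "yaw": 0, "claw": 0.032}
  ]
}}

```text
time_s: 15.65
eef_pos: [473.5, 118.2, 95.1]
orientation: [0.001, -0.0, 1.0, 0.0]
wrist_force: [-0.0, -0.3, -0.9]
width: 40.1
grasp_force: 30.8
```

```bash
python3 -c "
from h import *
print(avg(2)); c=eyes.camera('scene'); cv2.imwrite('pics/s1.png',cv2.resize(c['image'][180:280,200:320],None,fx=5,fy=5,interpolation=cv2.INTER_CUBIC))"
```

```text
[473.45167397 118.22540785  95.02375909]
```

View pics/s1.png

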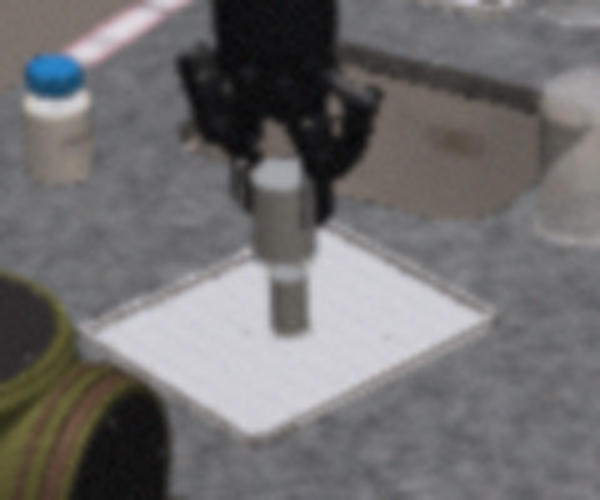

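The crop shows beaker_40 just above beaker_25. beaker_40's axis runs from (279,175) to (284,258), and extended down it meets beaker_25 at (289,330), so they're aligned. Lowering.

Emit:
{"api": "drive_tool", "payload": {
  "commands": [
    {"dx": 0, "dy": -0.0005, "dz": 0.01, "yaw": 0, "claw": 0.032},
    {"dx": 0, "dy": 0, "dz": 0.01, "yaw": 0, "claw": 0.032},
    {"dx": 0, "dy": 0, "dz": 0.015, "yaw": 0, "claw": 0.032},
    {"dx": 0, "dy": 0, "dz": 0.014, "yaw": 0, "claw": 0.032},
    {"dx": 0, "dy": 0, "dz": 0.004, "yaw": 0, "claw": 0.032},
    {"dx": 0, "dy": 0, "dz": 0, "yaw": 0, "claw": 0.032},
    {"dx": 0, "dy": 0, "dz": 0, "yaw": 0, "claw": 0.032},
    {"dx": 0, "dy": 0, "dz": 0, "yaw": 0, "claw": 0.032}
  ]
}}

```text
time_s: 16.6
eef_pos: [473.2, 117.7, 41.5]
orientation: [0.0, -0.0, 1.0, 0.0]
wrist_force: [-0.5, 0.1, 0.8]
width: 40.4
grasp_force: 30.8
```

Emit:
{"api": "drive_tool", "payload": {
  "commands": [
    {"dx": 0, "dy": 0, "dz": 0.001, "yaw": 0, "claw": 0.032},
    {"dx": 0, "dy": 0, "dz": 0.001, "yaw": 0, "claw": 0.032},
    {"dx": 0, "dy": 0, "dz": 0, "yaw": 0, "claw": 0.032},
    {"dx": 0, "dy": 0, "dz": 0, "yaw": 0, "claw": 0.032},
    {"dx": 0, "dy": 0, "dz": 0, "yaw": 0, "claw": 0.032},
    {"dx": 0, "dy": 0, "dz": 0, "yaw": 0, "claw": 0.032},
    {"dx": 0, "dy": 0, "dz": 0, "yaw": 0, "claw": 0.032},
    {"dx": 0, "dy": 0, "dz": 0, "yaw": 0, "claw": 0.032}
  ]
}}

```text
time_s: 17.4
eef_pos: [473.1, 117.7, 39.4]
orientation: [0.0, -0.0, 1.0, -0.0]
wrist_force: [-0.1, 0.3, 0.0]
width: 40.1
grasp_force: 30.8
```

Emit:
{"api": "drive_tool", "payload": {
  "commands": [
    {"dx": 0, "dy": 0, "dz": 0.001, "yaw": 0, "claw": 0.032},
    {"dx": 0, "dy": 0, "dz": 0, "yaw": 0, "claw": 0.032},
    {"dx": 0, "dy": 0, "dz": 0, "yaw": 0, "claw": 0.036},
    {"dx": 0, "dy": 0, "dz": 0, "yaw": 0, "claw": 0.046},
    {"dx": 0, "dy": 0, "dz": 0, "yaw": 0, "claw": 0.054},
    {"dx": 0, "dy": 0, "dz": 0, "yaw": 0, "claw": 0.062},
    {"dx": 0, "dy": 0, "dz": -0.03, "yaw": 0, "claw": 0.075},
    {"dx": 0, "dy": 0, "dz": -0.04, "yaw": 0, "claw": 0.085}
  ]
}}

```text
time_s: 18.2
eef_pos: [470.6, 117.3, 106.2]
orientation: [-0.003, -0.0, 1.0, -0.0]
wrist_force: [1.7, 0.4, -0.3]
width: 84.8
grasp_force: 0.0
```

Emit:
{"api": "drive_tool", "payload": {
  "commands": [
    {"dx": 0, "dy": 0, "dz": -0.04, "yaw": 0, "claw": 0.085},
    {"dx": 0, "dy": 0, "dz": -0.04, "yaw": 0, "claw": 0.085},
    {"dx": 0, "dy": 0, "dz": 0, "yaw": 0, "claw": 0.085},
    {"dx": 0, "dy": 0, "dz": 0, "yaw": 0, "claw": 0.085},
    {"dx": 0, "dy": 0, "dz": 0, "yaw": 0, "claw": 0.085},
    {"dx": 0, "dy": 0, "dz": 0, "yaw": 0, "claw": 0.085},
    {"dx": 0, "dy": 0, "dz": 0, "yaw": 0, "claw": 0.085},
    {"dx": 0, "dy": 0, "dz": 0, "yaw": 0, "claw": 0.085}
  ]
}}

```text
time_s: 19.0
eef_pos: [472.5, 117.6, 187.2]
orientation: [-0.001, -0.0, 1.0, -0.0]
wrist_force: [0.8, 0.7, 0.9]
width: 85.4
grasp_force: 0.0
```

```bash
python3 -c "
from h import *
disc('w9',63,40)"
```

```text
[472.5 117.6 187.2]
0.73 [284. 195. 343. 267.] centre [471.7 117.2] rel TCP [-0.9 -0.4] res [-0.9 -0.2  0.9  0.2]
```

Emit:
{"api": "drive_tool", "payload": {
  "commands": [
    {"dx": 0.004, "dy": -0.042, "dz": 0, "yaw": 0, "claw": 0.085},
    {"dx": 0.004, "dy": -0.044, "dz": 0, "yaw": 0, "claw": 0.085},
    {"dx": 0.004, "dy": -0.044, "dz": 0, "yaw": 0, "claw": 0.085},
    {"dx": 0.004, "dy": -0.044, "dz": 0, "yaw": 0, "claw": 0.085},
    {"dx": 0.004, "dy": -0.044, "dz": 0, "yaw": 0, "claw": 0.085},
    {"dx": 0.004, "dy": -0.044, "dz": 0, "yaw": 0, "claw": 0.085},
    {"dx": 0.004, "dy": -0.044, "dz": 0, "yaw": 0, "claw": 0.085},
    {"dx": 0.003, "dy": -0.044, "dz": 0, "yaw": 0, "claw": 0.085}
  ]
}}

```text
time_s: 19.9
eef_pos: [441.7, -234.2, 188.4]
orientation: [0.0, -0.0, 1.0, -0.0]
wrist_force: [0.8, -0.4, 0.1]
width: 85.1
grasp_force: 0.0
```

Emit:
{"api": "drive_tool", "payload": {
  "commands": [
    {"dx": 0, "dy": 0, "dz": 0, "yaw": 0, "claw": 0.085},
    {"dx": 0, "dy": 0, "dz": 0, "yaw": 0, "claw": 0.085},
    {"dx": 0, "dy": 0, "dz": 0, "yaw": 0, "claw": 0.085},
    {"dx": 0, "dy": 0, "dz": 0, "yaw": 0, "claw": 0.085},
    {"dx": 0, "dy": 0, "dz": 0, "yaw": 0, "claw": 0.085},
    {"dx": 0, "dy": 0, "dz": 0, "yaw": 0, "claw": 0.085},
    {"dx": 0, "dy": 0, "dz": 0, "yaw": 0, "claw": 0.085},
    {"dx": 0, "dy": 0, "dz": 0, "yaw": 0, "claw": 0.085}
  ]
}}

```text
time_s: 20.7
eef_pos: [442.3, -232.1, 188.4]
orientation: [0.0, -0.001, 1.0, -0.0]
wrist_force: [0.3, -0.3, -1.2]
width: 85.0
grasp_force: 0.0
```

```bash
python3 -c "
from h import *
disc('w10',74,55)"
```

```text
[ 442.3 -232.1  188.4]
0.81 [  0. 274. 150. 387.] centre [ 518.8 -418.2] rel TCP [  76.6 -186.1] res [  1.3   1.8 -19.7  -1.7]
0.68 [270. 188. 354. 287.] centre [ 444.6 -233.6] rel TCP [ 2.4 -1.5] res [-1.5 -0.2  1.5  0.3]
```

View pics/w10.png

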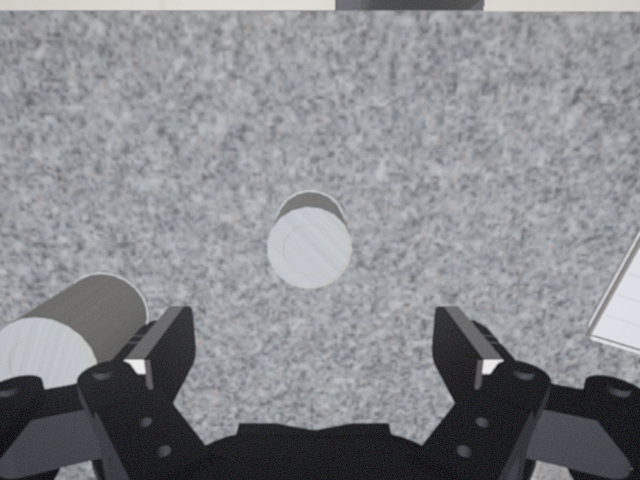

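beaker_55's top disc is at (310,248), and beaker_70 shows at the lower left. Grasping beaker_55.

Emit:
{"api": "drive_tool", "payload": {
  "commands": [
    {"dx": -0.003, "dy": -0.0015, "dz": 0.03, "yaw": 0, "claw": 0.085},
    {"dx": 0, "dy": 0, "dz": 0.045, "yaw": 0, "claw": 0.085},
    {"dx": 0, "dy": 0, "dz": 0.04, "yaw": 0, "claw": 0.085},
    {"dx": 0, "dy": 0, "dz": 0.02, "yaw": 0, "claw": 0.08},
    {"dx": 0, "dy": 0, "dz": 0.005, "yaw": 0, "claw": 0.07},
    {"dx": 0, "dy": 0, "dz": 0, "yaw": 0, "claw": 0.062},
    {"dx": 0, "dy": 0, "dz": 0, "yaw": 0, "claw": 0.056},
    {"dx": 0, "dy": 0, "dz": 0, "yaw": 0, "claw": 0.052}
  ]
}}

```text
time_s: 21.6
eef_pos: [446.3, -234.6, 50.2]
orientation: [0.001, -0.0, 1.0, -0.001]
wrist_force: [0.3, -0.6, -1.0]
width: 55.4
grasp_force: 31.9
```

Emit:
{"api": "drive_tool", "payload": {
  "commands": [
    {"dx": 0, "dy": 0, "dz": 0, "yaw": 0, "claw": 0.047},
    {"dx": 0, "dy": 0, "dz": 0, "yaw": 0, "claw": 0.047},
    {"dx": 0, "dy": 0, "dz": 0, "yaw": 0, "claw": 0.047},
    {"dx": 0, "dy": 0, "dz": 0, "yaw": 0, "claw": 0.047},
    {"dx": 0, "dy": 0, "dz": 0, "yaw": 0, "claw": 0.047},
    {"dx": 0, "dy": 0, "dz": 0, "yaw": 0, "claw": 0.047},
    {"dx": 0, "dy": 0, "dz": 0, "yaw": 0, "claw": 0.047},
    {"dx": 0, "dy": 0, "dz": 0, "yaw": 0, "claw": 0.047}
  ]
}}

```text
time_s: 22.4
eef_pos: [446.0, -234.4, 49.5]
orientation: [0.001, -0.0, 1.0, -0.001]
wrist_force: [-0.5, -0.2, 7.1]
width: 55.8
grasp_force: 32.4
```

```bash
python3 -c "
from h import *
disc('w11',74,55)"
```

```text
[ 446.  -234.4   49.5]
0.87 [228. 222. 404. 430.] centre [ 442.5 -234.3] rel TCP [-3.5  0.1] res [-4.1 -6.8  4.   3.2]
0.77 [  3. 364.  39. 419.] centre [ 438.4 -299.1] rel TCP [ -7.6 -64.8] res [  -0.8 -157.7  197.8    2.5]
```

View pics/w11.png

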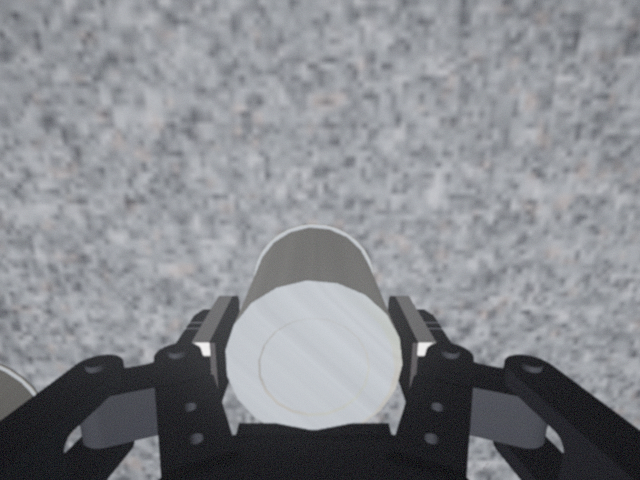

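beaker_55 is held, its disc spanning 225 to 402 and centred at (314,355), so it sits about 3 mm nearer the base than the TCP. Carrying it over.

Emit:
{"api": "drive_tool", "payload": {
  "commands": [
    {"dx": 0, "dy": 0, "dz": -0.04, "yaw": 0, "claw": 0.047},
    {"dx": 0, "dy": 0, "dz": -0.04, "yaw": 0, "claw": 0.047},
    {"dx": 0, "dy": 0.02, "dz": -0.02, "yaw": 0, "claw": 0.047},
    {"dx": -0.004, "dy": 0.04, "dz": 0, "yaw": 0, "claw": 0.047},
    {"dx": -0.004, "dy": 0.042, "dz": 0, "yaw": 0, "claw": 0.047},
    {"dx": -0.004, "dy": 0.042, "dz": 0, "yaw": 0, "claw": 0.047},
    {"dx": -0.004, "dy": 0.042, "dz": 0, "yaw": 0, "claw": 0.047},
    {"dx": -0.004, "dy": 0.042, "dz": 0, "yaw": 0, "claw": 0.047}
  ]
}}

```text
time_s: 23.3
eef_pos: [464.5, -4.2, 147.8]
orientation: [-0.0, -0.0, 1.0, 0.0]
wrist_force: [0.3, -0.9, -0.4]
width: 55.7
grasp_force: 32.7
```

Emit:
{"api": "drive_tool", "payload": {
  "commands": [
    {"dx": -0.004, "dy": 0.042, "dz": 0, "yaw": 0, "claw": 0.047},
    {"dx": -0.004, "dy": 0.042, "dz": 0, "yaw": 0, "claw": 0.047},
    {"dx": -0.001, "dy": 0.04, "dz": 0, "yaw": 0, "claw": 0.047},
    {"dx": 0, "dy": 0, "dz": 0, "yaw": 0, "claw": 0.047},
    {"dx": 0, "dy": 0, "dz": 0, "yaw": 0, "claw": 0.047},
    {"dx": 0, "dy": 0, "dz": 0, "yaw": 0, "claw": 0.047},
    {"dx": 0, "dy": 0, "dz": 0, "yaw": 0, "claw": 0.047},
    {"dx": 0, "dy": 0, "dz": 0, "yaw": 0, "claw": 0.047}
  ]
}}

```text
time_s: 24.1
eef_pos: [474.0, 117.1, 148.2]
orientation: [-0.0, 0.001, 1.0, -0.0]
wrist_force: [0.2, 0.1, -0.2]
width: 55.5
grasp_force: 32.8
```

Emit:
{"api": "drive_tool", "payload": {
  "commands": [
    {"dx": 0, "dy": 0, "dz": 0.02, "yaw": 0, "claw": 0.047},
    {"dx": 0, "dy": 0, "dz": 0.01, "yaw": 0, "claw": 0.047},
    {"dx": 0, "dy": 0, "dz": 0.005, "yaw": 0, "claw": 0.047},
    {"dx": 0, "dy": 0, "dz": 0.004, "yaw": 0, "claw": 0.047},
    {"dx": 0, "dy": 0, "dz": 0.004, "yaw": 0, "claw": 0.047},
    {"dx": 0, "dy": 0, "dz": 0, "yaw": 0, "claw": 0.047},
    {"dx": 0, "dy": 0, "dz": 0, "yaw": 0, "claw": 0.047},
    {"dx": 0, "dy": 0, "dz": 0, "yaw": 0, "claw": 0.047}
  ]
}}

```text
time_s: 24.9
eef_pos: [474.3, 118.3, 105.8]
orientation: [0.0, -0.0, 1.0, 0.0]
wrist_force: [-0.3, -0.3, -1.7]
width: 55.4
grasp_force: 32.7
```

Emit:
{"api": "drive_tool", "payload": {
  "commands": [
    {"dx": 0, "dy": -0.0005, "dz": 0.015, "yaw": 0, "claw": 0.047},
    {"dx": 0, "dy": 0, "dz": 0.015, "yaw": 0, "claw": 0.047},
    {"dx": 0, "dy": 0, "dz": 0.015, "yaw": 0, "claw": 0.047},
    {"dx": 0, "dy": 0, "dz": 0.006, "yaw": 0, "claw": 0.047},
    {"dx": 0, "dy": 0, "dz": 0, "yaw": 0, "claw": 0.047},
    {"dx": 0, "dy": 0, "dz": 0, "yaw": 0, "claw": 0.047},
    {"dx": 0, "dy": 0, "dz": 0, "yaw": 0, "claw": 0.047},
    {"dx": 0, "dy": 0, "dz": 0, "yaw": 0, "claw": 0.047}
  ]
}}

```text
time_s: 25.7
eef_pos: [474.6, 117.8, 55.1]
orientation: [0.001, -0.0, 1.0, 0.0]
wrist_force: [0.8, -0.3, -0.1]
width: 55.4
grasp_force: 32.7
```

Emit:
{"api": "drive_tool", "payload": {
  "commands": [
    {"dx": 0, "dy": 0, "dz": 0.001, "yaw": 0, "claw": 0.047},
    {"dx": 0, "dy": 0, "dz": 0.001, "yaw": 0, "claw": 0.047},
    {"dx": 0, "dy": 0, "dz": 0, "yaw": 0, "claw": 0.047},
    {"dx": 0, "dy": 0, "dz": 0, "yaw": 0, "claw": 0.047},
    {"dx": 0, "dy": 0, "dz": 0, "yaw": 0, "claw": 0.047},
    {"dx": 0, "dy": 0, "dz": 0, "yaw": 0, "claw": 0.047},
    {"dx": 0, "dy": 0, "dz": 0, "yaw": 0, "claw": 0.047},
    {"dx": 0, "dy": 0, "dz": 0, "yaw": 0, "claw": 0.047}
  ]
}}

```text
time_s: 26.5
eef_pos: [474.3, 117.7, 52.6]
orientation: [0.0, -0.0, 1.0, 0.0]
wrist_force: [-0.1, -0.1, 2.9]
width: 55.7
grasp_force: 33.0
```

Contact. Releasing and rising.

Emit:
{"api": "drive_tool", "payload": {
  "commands": [
    {"dx": 0, "dy": 0, "dz": 0, "yaw": 0, "claw": 0.052},
    {"dx": 0, "dy": 0, "dz": 0, "yaw": 0, "claw": 0.06},
    {"dx": 0, "dy": 0, "dz": 0, "yaw": 0, "claw": 0.07},
    {"dx": 0, "dy": 0, "dz": 0, "yaw": 0, "claw": 0.08},
    {"dx": 0, "dy": 0, "dz": 0, "yaw": 0, "claw": 0.085},
    {"dx": 0, "dy": 0, "dz": -0.03, "yaw": 0, "claw": 0.085},
    {"dx": 0, "dy": 0, "dz": -0.045, "yaw": 0, "claw": 0.085},
    {"dx": 0, "dy": 0, "dz": -0.045, "yaw": 0, "claw": 0.085}
  ]
}}

```text
time_s: 27.3
eef_pos: [473.1, 117.5, 172.7]
orientation: [-0.001, -0.0, 1.0, -0.0]
wrist_force: [2.1, 0.3, 0.8]
width: 85.2
grasp_force: 0.0
```

Emit:
{"api": "drive_tool", "payload": {
  "commands": [
    {"dx": 0, "dy": 0, "dz": -0.03, "yaw": 0, "claw": 0.085},
    {"dx": 0, "dy": 0, "dz": 0, "yaw": 0, "claw": 0.085},
    {"dx": 0, "dy": 0, "dz": 0, "yaw": 0, "claw": 0.085},
    {"dx": 0, "dy": 0, "dz": 0, "yaw": 0, "claw": 0.085},
    {"dx": 0, "dy": 0, "dz": 0, "yaw": 0, "claw": 0.085},
    {"dx": 0, "dy": 0, "dz": 0, "yaw": 0, "claw": 0.085},
    {"dx": 0, "dy": 0, "dz": 0, "yaw": 0, "claw": 0.085},
    {"dx": 0, "dy": 0, "dz": 0, "yaw": 0, "claw": 0.085}
  ]
}}

```text
time_s: 28.1
eef_pos: [473.8, 117.6, 201.8]
orientation: [-0.0, -0.0, 1.0, -0.0]
wrist_force: [1.4, -0.4, -0.8]
width: 84.9
grasp_force: 0.0
```

```bash
python3 -c "
from h import *
disc('w12',77,55)"
```

```text
[473.8 117.6 201.8]
0.68 [273. 182. 354. 280.] centre [474.1 116.9] rel TCP [ 0.3 -0.8] res [-1.4  2.6  1.4 -1.2]
```

Emit:
{"api": "drive_tool", "payload": {
  "commands": [
    {"dx": -0.003, "dy": -0.044, "dz": 0, "yaw": 0, "claw": 0.085},
    {"dx": -0.003, "dy": -0.046, "dz": 0, "yaw": 0, "claw": 0.085},
    {"dx": -0.003, "dy": -0.046, "dz": 0, "yaw": 0, "claw": 0.085},
    {"dx": -0.003, "dy": -0.046, "dz": 0, "yaw": 0, "claw": 0.085},
    {"dx": -0.003, "dy": -0.046, "dz": 0, "yaw": 0, "claw": 0.085},
    {"dx": -0.003, "dy": -0.046, "dz": 0, "yaw": 0, "claw": 0.085},
    {"dx": -0.003, "dy": -0.046, "dz": 0, "yaw": 0, "claw": 0.085},
    {"dx": -0.003, "dy": -0.046, "dz": 0, "yaw": 0, "claw": 0.085}
  ]
}}

```text
time_s: 29.0
eef_pos: [498.1, -250.4, 202.5]
orientation: [0.0, -0.0, 1.0, -0.0]
wrist_force: [0.7, 0.1, -0.2]
width: 84.9
grasp_force: 0.0
```

Emit:
{"api": "drive_tool", "payload": {
  "commands": [
    {"dx": -0.005, "dy": -0.042, "dz": 0, "yaw": 0, "claw": 0.085},
    {"dx": -0.005, "dy": -0.042, "dz": 0, "yaw": 0, "claw": 0.085},
    {"dx": -0.005, "dy": -0.042, "dz": 0, "yaw": 0, "claw": 0.085},
    {"dx": -0.003, "dy": -0.035, "dz": 0, "yaw": 0, "claw": 0.085},
    {"dx": 0, "dy": 0, "dz": 0, "yaw": 0, "claw": 0.085},
    {"dx": 0, "dy": 0, "dz": 0, "yaw": 0, "claw": 0.085},
    {"dx": 0, "dy": 0, "dz": 0, "yaw": 0, "claw": 0.085},
    {"dx": 0, "dy": 0, "dz": 0, "yaw": 0, "claw": 0.085}
  ]
}}

```text
time_s: 29.8
eef_pos: [516.4, -408.1, 202.4]
orientation: [-0.0, -0.001, 1.0, 0.0]
wrist_force: [-0.4, -0.4, -0.2]
width: 84.9
grasp_force: 0.0
```

```bash
python3 -c "
from h import *
disc('w13',88,70)"
```

```text
[ 516.4 -408.1  202.4]
0.63 [ 36. 131. 191. 241.] centre [ 482.6 -543.7] rel TCP [ -33.8 -135.6] res [-0.8 -1.2  1.8  3.4]
0.59 [256. 181. 363. 301.] centre [ 521.8 -411.3] rel TCP [ 5.4 -3.3] res [-1.4 -0.8  1.4  0.8]
```

View pics/w13.png

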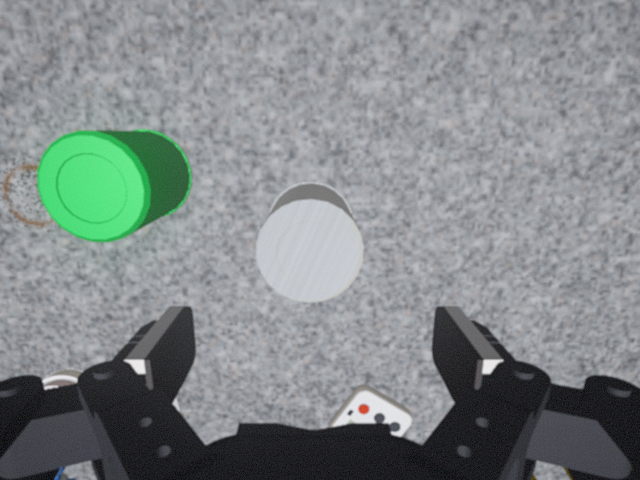

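beaker_70's disc is at (310,250), with the green look-alike well to the left at (95,186). Grasping beaker_70.

Emit:
{"api": "drive_tool", "payload": {
  "commands": [
    {"dx": -0.006, "dy": -0.0035, "dz": 0.03, "yaw": 0, "claw": 0.085},
    {"dx": 0, "dy": 0, "dz": 0.04, "yaw": 0, "claw": 0.085},
    {"dx": 0, "dy": 0, "dz": 0.03, "yaw": 0, "claw": 0.085},
    {"dx": 0, "dy": 0, "dz": 0.025, "yaw": 0, "claw": 0.085},
    {"dx": 0, "dy": 0, "dz": 0.017, "yaw": 0, "claw": 0.085},
    {"dx": 0, "dy": 0, "dz": 0, "yaw": 0, "claw": 0.078},
    {"dx": 0, "dy": 0, "dz": 0, "yaw": 0, "claw": 0.072},
    {"dx": 0, "dy": 0, "dz": 0, "yaw": 0, "claw": 0.066}
  ]
}}

```text
time_s: 30.7
eef_pos: [523.3, -413.6, 62.4]
orientation: [0.001, -0.0, 1.0, -0.001]
wrist_force: [-0.1, 0.4, -2.0]
width: 69.7
grasp_force: 37.1
```

Emit:
{"api": "drive_tool", "payload": {
  "commands": [
    {"dx": 0, "dy": 0, "dz": 0, "yaw": 0, "claw": 0.062},
    {"dx": 0, "dy": 0, "dz": 0, "yaw": 0, "claw": 0.062},
    {"dx": 0, "dy": 0, "dz": 0, "yaw": 0, "claw": 0.062},
    {"dx": 0, "dy": 0, "dz": 0, "yaw": 0, "claw": 0.062},
    {"dx": 0, "dy": 0, "dz": 0, "yaw": 0, "claw": 0.062},
    {"dx": 0, "dy": 0, "dz": 0, "yaw": 0, "claw": 0.062},
    {"dx": 0, "dy": 0, "dz": 0, "yaw": 0, "claw": 0.062},
    {"dx": 0, "dy": 0, "dz": 0, "yaw": 0, "claw": 0.062}
  ]
}}

```text
time_s: 31.5
eef_pos: [523.0, -413.4, 61.7]
orientation: [0.001, -0.0, 1.0, -0.001]
wrist_force: [0.0, 1.1, 5.5]
width: 69.4
grasp_force: 38.0
```

```bash
python3 -c "
from h import *
disc('w14',88,70)"
```

```text
[ 523.  -413.4   61.7]
0.84 [  0. 114. 115. 294.] centre [ 485.6 -463.7] rel TCP [-37.3 -50.3] res [ -0.7  -0.8 168.3  68.1]
0.75 [204. 203. 429. 429.] centre [ 520.  -413.4] rel TCP [-3.   0.1] res [-7.7 -6.5  6.5 29.2]
```

View pics/w14.png

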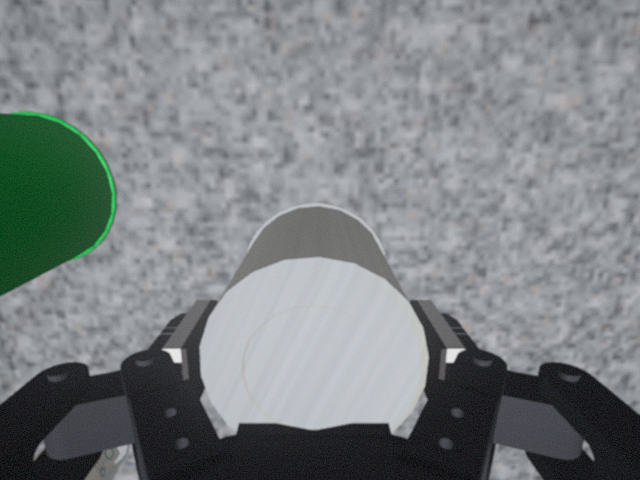

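beaker_70 is held. Its disc's upper edge is at (315,257), its far rim edge at (315,204), and the hand hides the lower part. I'll get the offset from those edges, compared with beaker_55's.

```bash
python3 - <<'E'
from h import *
P=pose();c=eyes.camera('wrist')
print('70',(onz(c,315,257,88,P)-P[0])[0]+35,(onz(c,315,204,0,P)-P[0])[0]+35)
Q=(np.array([446,-234.4,49.5]),P[1]); print('55',(onz(c,315,281,74,Q)-Q[0])[0]+27.5,(onz(c,315,225,0,Q)-Q[0])[0]+27.5,(onz(c,315,429,74,Q)-Q[0])[0]-27.5)
Q=(np.array([603.3,-207.3,36.2]),P[1]); print('40',(onz(c,315,301,60,Q)-Q[0])[0]+20,(onz(c,315,247,0,Q)-Q[0])[0]+20)
E
```

```text
70 0.026339855869082385 0.775156695319879
55 0.1847254100176201 0.9103017850665083 -5.023951117873651
40 -0.9015466465151576 0.13213283136235532
```

Emit:
{"api": "drive_tool", "payload": {
  "commands": [
    {"dx": 0, "dy": 0, "dz": -0.04, "yaw": 0, "claw": 0.062},
    {"dx": 0, "dy": 0, "dz": -0.04, "yaw": 0, "claw": 0.062},
    {"dx": 0, "dy": 0, "dz": -0.035, "yaw": 0, "claw": 0.062},
    {"dx": 0.003, "dy": 0.03, "dz": 0, "yaw": 0, "claw": 0.062},
    {"dx": 0.004, "dy": 0.04, "dz": 0, "yaw": 0, "claw": 0.062},
    {"dx": 0.004, "dy": 0.044, "dz": 0, "yaw": 0, "claw": 0.062},
    {"dx": 0.004, "dy": 0.044, "dz": 0, "yaw": 0, "claw": 0.062},
    {"dx": 0.004, "dy": 0.044, "dz": 0, "yaw": 0, "claw": 0.062}
  ]
}}

```text
time_s: 32.45
eef_pos: [502.0, -209.0, 174.1]
orientation: [-0.001, 0.0, 1.0, 0.001]
wrist_force: [1.4, 0.2, -2.0]
width: 69.1
grasp_force: 37.2
```

Emit:
{"api": "drive_tool", "payload": {
  "commands": [
    {"dx": 0.004, "dy": 0.044, "dz": 0, "yaw": 0, "claw": 0.062},
    {"dx": 0.004, "dy": 0.044, "dz": 0, "yaw": 0, "claw": 0.062},
    {"dx": 0.004, "dy": 0.044, "dz": 0, "yaw": 0, "claw": 0.062},
    {"dx": 0.004, "dy": 0.044, "dz": 0, "yaw": 0, "claw": 0.062},
    {"dx": 0.004, "dy": 0.044, "dz": 0, "yaw": 0, "claw": 0.062},
    {"dx": 0.004, "dy": 0.044, "dz": 0, "yaw": 0, "claw": 0.062},
    {"dx": 0.004, "dy": 0.044, "dz": 0, "yaw": 0, "claw": 0.062},
    {"dx": 0, "dy": 0, "dz": 0, "yaw": 0, "claw": 0.062}
  ]
}}

```text
time_s: 33.25
eef_pos: [473.4, 101.2, 174.4]
orientation: [-0.001, -0.003, 1.0, 0.001]
wrist_force: [0.5, -0.2, -1.0]
width: 69.4
grasp_force: 37.1
```

Same hand offset as beaker_55 within 0.2 mm, so I'll aim for the same release point, (474.3, 117.7).

Emit:
{"api": "drive_tool", "payload": {
  "commands": [
    {"dx": 0, "dy": 0.016, "dz": 0, "yaw": 0, "claw": 0.062},
    {"dx": 0, "dy": 0, "dz": 0, "yaw": 0, "claw": 0.062},
    {"dx": 0, "dy": 0, "dz": 0, "yaw": 0, "claw": 0.062},
    {"dx": 0, "dy": 0, "dz": 0, "yaw": 0, "claw": 0.062},
    {"dx": 0, "dy": 0, "dz": 0, "yaw": 0, "claw": 0.062},
    {"dx": 0, "dy": 0, "dz": 0, "yaw": 0, "claw": 0.062},
    {"dx": 0, "dy": 0, "dz": 0, "yaw": 0, "claw": 0.062},
    {"dx": 0, "dy": 0, "dz": 0, "yaw": 0, "claw": 0.062}
  ]
}}

```text
time_s: 34.05
eef_pos: [475.1, 113.0, 175.3]
orientation: [0.0, -0.0, 1.0, -0.0]
wrist_force: [0.3, -0.8, -1.8]
width: 69.5
grasp_force: 37.1
```

Emit:
{"api": "drive_tool", "payload": {
  "commands": [
    {"dx": 0.001, "dy": 0.0045, "dz": 0.01, "yaw": 0, "claw": 0.062},
    {"dx": 0, "dy": 0, "dz": 0.02, "yaw": 0, "claw": 0.062},
    {"dx": 0, "dy": 0, "dz": 0, "yaw": 0, "claw": 0.062},
    {"dx": 0, "dy": 0, "dz": 0, "yaw": 0, "claw": 0.062},
    {"dx": 0, "dy": 0, "dz": 0, "yaw": 0, "claw": 0.062},
    {"dx": 0, "dy": 0, "dz": 0, "yaw": 0, "claw": 0.062},
    {"dx": 0, "dy": 0, "dz": 0, "yaw": 0, "claw": 0.062},
    {"dx": 0, "dy": 0, "dz": 0, "yaw": 0, "claw": 0.062}
  ]
}}

```text
time_s: 34.85
eef_pos: [474.3, 117.7, 145.8]
orientation: [0.0, -0.0, 1.0, 0.0]
wrist_force: [-0.1, 0.4, -1.7]
width: 69.5
grasp_force: 37.1
```

Emit:
{"api": "drive_tool", "payload": {
  "commands": [
    {"dx": 0, "dy": 0, "dz": 0.004, "yaw": 0, "claw": 0.062},
    {"dx": 0, "dy": 0, "dz": 0.004, "yaw": 0, "claw": 0.062},
    {"dx": 0, "dy": 0, "dz": 0.004, "yaw": 0, "claw": 0.062},
    {"dx": 0, "dy": 0, "dz": 0.004, "yaw": 0, "claw": 0.062},
    {"dx": 0, "dy": 0, "dz": 0, "yaw": 0, "claw": 0.062},
    {"dx": 0, "dy": 0, "dz": 0, "yaw": 0, "claw": 0.062},
    {"dx": 0, "dy": 0, "dz": 0, "yaw": 0, "claw": 0.062},
    {"dx": 0, "dy": 0, "dz": 0, "yaw": 0, "claw": 0.062}
  ]
}}

```text
time_s: 35.65
eef_pos: [474.2, 117.7, 129.6]
orientation: [0.0, -0.0, 1.0, 0.0]
wrist_force: [0.3, 0.5, -1.7]
width: 69.7
grasp_force: 37.1
```

Emit:
{"api": "drive_tool", "payload": {
  "commands": [
    {"dx": 0, "dy": 0, "dz": 0.015, "yaw": 0, "claw": 0.062},
    {"dx": 0, "dy": 0, "dz": 0.015, "yaw": 0, "claw": 0.062},
    {"dx": 0, "dy": 0, "dz": 0.015, "yaw": 0, "claw": 0.062},
    {"dx": 0, "dy": 0, "dz": 0.012, "yaw": 0, "claw": 0.062},
    {"dx": 0, "dy": 0, "dz": 0.005, "yaw": 0, "claw": 0.062},
    {"dx": 0, "dy": 0, "dz": 0, "yaw": 0, "claw": 0.062},
    {"dx": 0, "dy": 0, "dz": 0, "yaw": 0, "claw": 0.062},
    {"dx": 0, "dy": 0, "dz": 0, "yaw": 0, "claw": 0.062}
  ]
}}

```text
time_s: 36.45
eef_pos: [474.6, 117.7, 67.9]
orientation: [0.001, -0.0, 1.0, 0.0]
wrist_force: [-1.2, -0.2, -2.4]
width: 69.7
grasp_force: 37.1
```

Emit:
{"api": "drive_tool", "payload": {
  "commands": [
    {"dx": 0, "dy": 0, "dz": 0.001, "yaw": 0, "claw": 0.062},
    {"dx": 0, "dy": 0, "dz": 0.001, "yaw": 0, "claw": 0.062},
    {"dx": 0, "dy": 0, "dz": 0, "yaw": 0, "claw": 0.062},
    {"dx": 0, "dy": 0, "dz": 0, "yaw": 0, "claw": 0.062},
    {"dx": 0, "dy": 0, "dz": 0, "yaw": 0, "claw": 0.062},
    {"dx": 0, "dy": 0, "dz": 0, "yaw": 0, "claw": 0.062},
    {"dx": 0, "dy": 0, "dz": 0, "yaw": 0, "claw": 0.062},
    {"dx": 0, "dy": 0, "dz": 0, "yaw": 0, "claw": 0.062}
  ]
}}

```text
time_s: 37.25
eef_pos: [474.0, 117.7, 65.3]
orientation: [0.0, -0.0, 1.0, -0.0]
wrist_force: [-0.0, 0.0, -1.5]
width: 69.4
grasp_force: 37.1
```

Emit:
{"api": "drive_tool", "payload": {
  "commands": [
    {"dx": 0, "dy": 0, "dz": 0.001, "yaw": 0, "claw": 0.062},
    {"dx": 0, "dy": 0, "dz": 0, "yaw": 0, "claw": 0.062},
    {"dx": 0, "dy": 0, "dz": 0, "yaw": 0, "claw": 0.062},
    {"dx": 0, "dy": 0, "dz": 0, "yaw": 0, "claw": 0.062},
    {"dx": 0, "dy": 0, "dz": 0, "yaw": 0, "claw": 0.062},
    {"dx": 0, "dy": 0, "dz": 0, "yaw": 0, "claw": 0.062},
    {"dx": 0, "dy": 0, "dz": 0, "yaw": 0, "claw": 0.062},
    {"dx": 0, "dy": 0, "dz": 0, "yaw": 0, "claw": 0.062}
  ]
}}

```text
time_s: 38.05
eef_pos: [474.3, 117.7, 64.8]
orientation: [0.0, -0.0, 1.0, 0.0]
wrist_force: [-1.3, 0.6, 6.3]
width: 69.4
grasp_force: 38.0
```

Contact, as expected. Releasing, rising and checking.

Emit:
{"api": "drive_tool", "payload": {
  "commands": [
    {"dx": 0, "dy": 0, "dz": 0, "yaw": 0, "claw": 0.068},
    {"dx": 0, "dy": 0, "dz": 0, "yaw": 0, "claw": 0.076},
    {"dx": 0, "dy": 0, "dz": 0, "yaw": 0, "claw": 0.085},
    {"dx": 0, "dy": 0, "dz": 0, "yaw": 0, "claw": 0.085},
    {"dx": 0, "dy": 0, "dz": 0, "yaw": 0, "claw": 0.085},
    {"dx": 0, "dy": 0, "dz": -0.01, "yaw": 0, "claw": 0.085},
    {"dx": 0, "dy": 0, "dz": -0.02, "yaw": 0, "claw": 0.085},
    {"dx": 0, "dy": 0, "dz": -0.03, "yaw": 0, "claw": 0.085}
  ]
}}

```text
time_s: 38.85
eef_pos: [472.6, 117.5, 123.8]
orientation: [-0.002, -0.0, 1.0, -0.0]
wrist_force: [0.5, 1.1, 0.5]
width: 84.7
grasp_force: 0.0
```

Emit:
{"api": "drive_tool", "payload": {
  "commands": [
    {"dx": 0, "dy": 0, "dz": -0.04, "yaw": 0, "claw": 0.085},
    {"dx": 0, "dy": 0, "dz": -0.04, "yaw": 0, "claw": 0.085},
    {"dx": 0, "dy": 0, "dz": 0, "yaw": 0, "claw": 0.085},
    {"dx": 0, "dy": 0, "dz": 0, "yaw": 0, "claw": 0.085},
    {"dx": 0, "dy": 0, "dz": 0, "yaw": 0, "claw": 0.085},
    {"dx": 0, "dy": 0, "dz": 0, "yaw": 0, "claw": 0.085},
    {"dx": 0, "dy": 0, "dz": 0, "yaw": 0, "claw": 0.085},
    {"dx": 0, "dy": 0, "dz": 0, "yaw": 0, "claw": 0.085}
  ]
}}

```text
time_s: 39.65
eef_pos: [473.5, 117.6, 203.3]
orientation: [-0.001, -0.0, 1.0, -0.0]
wrist_force: [0.7, -0.4, -0.6]
width: 84.7
grasp_force: 0.0
```

```bash
python3 -c "
from h import *
P,c=disc('w15',91,70); s=eyes.camera('scene')
a=cv2.resize(s['image'][160:310,180:340],(400,375)); b=cv2.resize(c['image'],(400,300))
cv2.imwrite('pics/fin.png',np.hstack([a,np.vstack([b,np.zeros((75,400,3),np.uint8)])]))"
```

```text
[473.5 117.6 203.3]
0.66 [264. 175. 368. 296.] centre [473.9 118.6] rel TCP [0.4 1. ] res [-3.5 -0.4  3.5  0.5]
```

View pics/fin.png

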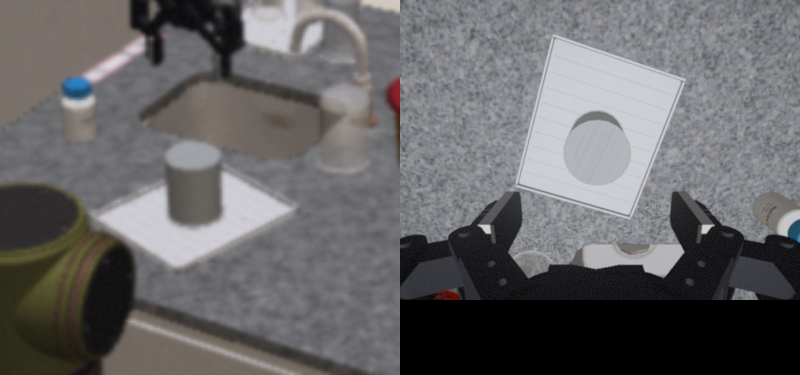

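The final view shows beaker_70 upright and flat in the middle of the tray, in the scene crop at (193,185) and in the wrist view at (597,150). The gripper is clear and the bystanders are untouched.

```bash
python3 -c "
from cell import r
print(r.job_done())"
```

```text
the job is handed in; nothing more can be done
None
```

The four beakers are nested upside down in the middle of the drip tray, put on from smallest to largest with rims down. Everything is released, and the job was handed in at about 40 s of the 109 s allowed.

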